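Set out the DNA bench from the carried stack

TASK

Take apart the stack of labware on the bench and set each thing where it is used: the red-capped sample jar on the middle of the balance pan, the green staining dish on the middle of the stirrer plate, the blue tube rack in the middle of the white bench pad with its long side along the pad's long side, and the steel instrument case flat in the middle of the enamel tray, lengthwise. Keep the jar and the dish upright and set them down gently, never dropping them; leave the beaker of forceps and the amber bottle where they stand.

Things in the scene. Friction and masses are not known exactly. Their poses are not given: they have to be found in the camera images.
- instrument_case: Lidded stainless steel case, a plain closed box 210 x 60 x 32 mm (long, wide, high), 0.35 kg; bottom of the stack, on the bench. Rack and dish stand side by side on its lid, about 52 mm either side of its centre, lengthwise; the jar stands on one of them. Its ends and a strip along each side show from above. Origin: centre of underside; x along its length, z up.
- tube_rack: Empty blue plastic rack for small tubes, 5 x 3 round holes in its flat top, 90 x 54 x 42 mm high, about 0.12 kg. Stands on one end of the case's lid. Grip it by its long sides (54 mm across). Origin: centre of its underside; x along its 90 mm length, z up.
- staining_dish: Green plastic slide-staining dish with a flat green lid that stays on, 90 x 54 x 42 mm high over the lid, about 0.18 kg. Stands on the other end of the case's lid. Grip it by its long sides (54 mm across). Origin: centre of its underside; x along its 90 mm length, z up.
- sample_jar: Round white sample jar with a red screw cap, 46 mm diameter, 52 mm high, about 0.12 kg, closed. It stands on top of either the rack or the dish, and is the top of the stack. Origin: centre of its underside; z is its axis, up.
- balance: White bench balance, fixed, body 205 x 156 mm; its display and keys face the robot. The round steel pan is 115 mm across and its top lies 68 mm above the bench; nothing around it is higher. Origin: on the bench exactly below the pan's centre; x away from the display, z up.
- stirrer: White magnetic stirrer, fixed, body 190 x 150 mm, two black knobs on the front towards the robot. Its square white plate, 135 x 135 mm, has its top 95 mm above the bench, the highest part. Origin: on the bench exactly below the plate's centre; x away from the knobs, z up.
- bench_pad: White bench pad with a blue edge, lying flat and fixed on the bench, 240 x 160 mm, 2 mm thick. Origin: centre of its underside; x along its 240 mm length.
- enamel_tray: Shallow white enamel tray with a blue rim, fixed, 260 x 170 mm outside, walls 4 mm thick and 33 mm high with the rim, inner floor 4 mm above the bench, open inside 252 x 162 mm (about 250 x 160 between the rims). Origin: centre of its underside; x along its 260 mm length.
- forceps_beaker: Bystander, loose: small glass beaker, 51 mm across, 70 mm high, with steel forceps and scissors standing in it up to about 120 mm. Stands between the stack and the tray or pad. Origin: centre of its underside.
- buffer_bottle: Bystander, loose: amber bottle with a blue cap, 46 mm across, 95 mm high. Stands between the stack and the tray or pad. Origin: centre of its underside.
Not all that is in view belongs to the job. There is more than one size of the sample_jar; the one meant has the size given above.

How it is judged:
By the outcome, as a careful person would: the job done as asked, in the order asked, and still so for the second after the job is handed in, with the robot touching nothing.
It also fails if it takes over 112 s, if anything falls off the work surface, if the arm or the gripper's body presses on something with over 40 N, if the wrist force passes 120 N, or if a joint passes its speed limit or range.

ROBOT

A 6-joint arm with a two-finger parallel gripper is mounted at the origin on the work surface. World frame = base frame: x ahead of the robot, y to its left, z up, the work surface at z = 0. Lengths are in m, angles in rad, forces in N, time in s.
With the tool pointing down it reaches from about 0.275 to 0.85 m from the base axis. Payload 19 kg.
Tool frame: the origin (TCP) lies midway between the tips of the shut fingers; the grasp point (between the pads) lies arm.grip_point_offset behind it (arm.grip_point_offset is the distance from the TCP to the grasp point, in m); x points along the fingers, z is the direction in which the jaws open and shut, and the axes are right-handed (so a half turn about x gives the same grasp; the last joint's range is limited). The gripper opens to 85 mm and grips with 20 to 120 N. Pads are 22 mm wide; open, the fingers measure 114 mm over their backs; the gripper's body (76 mm by 85 mm) begins 54 mm behind the grasp point. The pads swing forward as they close: fully open they stand 13 mm farther back than shut.
Start: joints at [1.091, 0.15, 1.437, -0, 1.554, -0.134], TCP at [0.195, 0.541, 0.231] pointing down, gripper open.
Joint ranges: [-2.8, 2.8], [-0.68, 2.1], [0.12, 2.68], [-1.39, 4.53], [0.16, 2.79], [-2.81, 2.81]. Speed limits (rad/s): [1.89, 1.89, 2.22, 3.01, 3.01, 3.01].

INTERFACE

Orientations are given as [roll, pitch, yaw] about the fixed x, y, z axes, in that order (R = Rz(yaw) Ry(pitch) Rx(roll)).
In Python, from rig import arm gives the robot as it stands. The module is installed in compiled form; this text tells all that it offers.
- The arm moves only by the shell command python3 -m pendant 'ROWS' [FORCE]. ROWS is JSON, a list of rows, each an object with "rotation": the turn, a rotation vector about the tool's x, y, z as a fraction of full scale, a list of three; "offset": the shift along the tool's x, y, z as a fraction of full scale, a list of three; "hand": the finger opening in mm, from 0 to 85.4. A call has 1 to 5 rows; each row is the pose to reach, as a shift and turn from the pose commanded when the call began, along the tool's axes at that moment; what a row does not reach only later rows make up. Full scale, the value 1, is 40 cm for a shift and 2 rad for a turn. A row lasts 1/12 s, in which the tool goes at most 41.7 mm and 7.16 degrees, less where a joint would pass 70% of its speed; a pose out of reach is approached as far as the arm can. A call with a number of a shift or a turn outside -1 to 1 is refused whole. A call with a gripper value outside its range is refused whole. The fingers move at their own pace and stop on an object; FORCE is the grip in N (left out, the last holds). Time passes only in rows, so rows that repeat a pose let the fingers close. It gives the time, the measured TCP pose, the force and the opening at its end, in the units of the state.
- arm.get_state(): the state, without advancing time (a new reading comes with each control period).
- arm.get_image(name): name is "scene" or "top" or "wrist"; returns a dict with "pixels" (384x512x3 uint8, red, green, blue), "fov_y" (degrees; the focal length in pixels is half the picture's height over the tangent of half this angle, whatever the lens; pixels are square), "cx", "cy" (the principal point, pixels), "pose" (4x4, takes a point from camera to world coordinates). Camera axes: x right, y up, looking along -z (the intrinsics and any distortion apply to the point x, -y, -z); pixel columns grow to the right and rows downward; lengths in m; the calibration is good to about 2 mm. A picture is of the moment at which its call begins. There is no depth.
- arm.sign_off(): hands the job in, once; it reports no verdict.
The state is a dict: "time_s": time; "joint_positions": joint angles; "qvel": joint speeds; "joint_torque": joint torques, N m; "eef_pos": TCP position; "eef_rot": TCP orientation; "wrist_force": force on the tool from outside, world axes, zero at the start; "torque": the same for the moment, N m; "opening": opening from 0.0 (shut) to 1.0 (fully open).
Only numpy, scipy, OpenCV 4.12 (cv2) and the standard library are available. Lean on these libraries where they do the work, as an engineer would, in place of code of your own. Each camera call takes 0.05 s, during which the arm holds its last target. There are 200 camera calls.

## Working session

There is one attempt and no reset: what is moved stays moved. The work goes in short steps, Python scripts to look and compute and a shell command to move; the robot and the scene stay as the last step left them, time stands still between calls to the robot, and variables do not carry over. Pictures are saved under pics/ and viewed, about 12 in all and at most 16, crops included, and the job is handed in when it is done.

```bash
mkdir -p pics; python3 - <<'E'
from rig import arm
import cv2,numpy as np
s=arm.get_state()
for k,v in s.items(): print(k,np.round(v,4))
print(arm.grip_point_offset)
for n in("scene","top"):
    d=arm.get_image(n); print(n,{k:(np.round(v,4).tolist() if k=="pose" else v) for k,v in d.items() if k!="pixels"})
    cv2.imwrite(f"pics/{n}0.png",d["pixels"][:,:,::-1])
E
```

```text
time_s 0.0
joint_positions [ 1.091   0.151   1.438   0.      1.5538 -0.134 ]
qvel [-0.0021 -0.0013 -0.0015  0.0005 -0.0005 -0.0022]
joint_torque [-1.10000e-03 -7.13024e+01 -5.70888e+01 -2.00000e-04  8.60000e-03
 -1.00000e-04]
eef_pos [0.1948 0.5407 0.2307]
eef_rot [ 2.977   1.5696 -2.0812]
wrist_force [ 0.2058  0.4572 -0.4494]
torque [-0.0373  0.0165  0.01  ]
opening 1.0021
0.0187
scene {'fov_y': 56.18251729989714, 'cx': 256.83486958905144, 'cy': 188.03196659910904, 'pose': [[-0.3544, -0.6391, 0.6826, 1.1639], [0.9349, -0.255, 0.2467, 0.2131], [0.0164, 0.7256, 0.6879, 0.6911], [0.0, 0.0, 0.0, 1.0]]}
top {'fov_y': 55.73652361173238, 'cx': 256.65029054181485, 'cy': 193.76617413727735, 'pose': [[0.0054, 0.9945, -0.1048, 0.4319], [-0.9997, 0.0078, 0.0229, 0.0197], [0.0236, 0.1046, 0.9942, 1.1137], [0.0, 0.0, 0.0, 1.0]]}
```

View pics/top0.png

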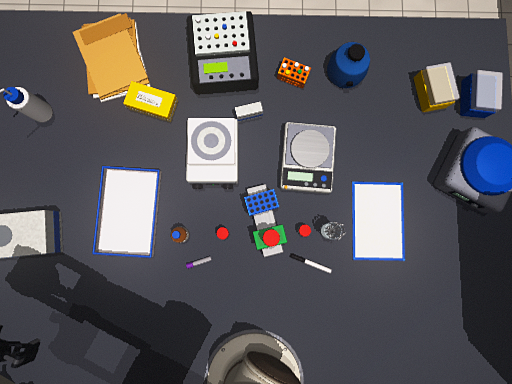

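View pics/scene0.png

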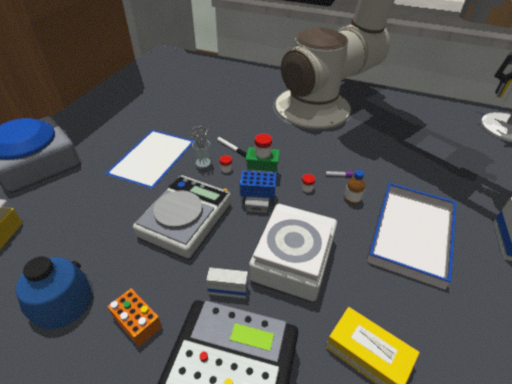

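The top view shows tray (127,212), pad (378,221), stirrer (212,145), balance (310,150). The stack is at about (265,220), with the green dish nearer the robot and the large jar (271,237) on it. There are two small red-capped decoys at (222,233) and (305,230), a bottle at (180,234) and a beaker at (332,230).

```bash
cat > h.py <<'E'
import numpy as np,cv2
from rig import arm
from scipy.spatial.transform import Rotation as Ro
def f(d): return d["pixels"].shape[0]/2/np.tan(np.radians(d["fov_y"]/2))
def world(d,uv,z):
    uv=np.atleast_2d(uv).astype(float); P=np.array(d["pose"])
    r=np.c_[(uv[:,0]-d["cx"])/f(d),-(uv[:,1]-d["cy"])/f(d),-np.ones(len(uv))]@P[:3,:3].T
    return P[:3,3]+r*((z-P[2,3])/r[:,2])[:,None]
def project(d,X):
    P=np.array(d["pose"]); c=(np.atleast_2d(X)-P[:3,3])@P[:3,:3]
    return np.c_[d["cx"]+f(d)*c[:,0]/-c[:,2], d["cy"]-f(d)*c[:,1]/-c[:,2]]
def rect(d,mask,z,box=None):
    "largest blob of the mask -> centre, size, yaw of long side, on plane z"
    m=mask.astype(np.uint8)
    if box: k=np.zeros_like(m); x0,y0,x1,y1=box; k[y0:y1,x0:x1]=1; m=m*k
    cs=cv2.findContours(m,cv2.RETR_EXTERNAL,cv2.CHAIN_APPROX_NONE)[0]
    c=max(cs,key=cv2.contourArea)[:,0]; w=world(d,c,z)[:,:2]
    (cx,cy),(a,b),t=cv2.minAreaRect((w*1000).astype(np.float32))
    if a<b: a,b,t=b,a,t+90
    return np.round([cx,cy,a,b,(t+90)%180-90],1)
def goto(p,yaw=None,s=None):
    """print offset/rotation (fractions, tool axes) to take TCP to p, tool down, jaw line at yaw (deg, mod 180)"""
    s=s or arm.get_state(); R=Ro.from_euler("xyz",s["eef_rot"]).as_matrix()
    o=R.T@(np.array(p)-s["eef_pos"])/.4
    x=np.array([0,0,-1.]); z0=R[:,2]
    j=np.arctan2(z0[1],z0[0])
    t=j if yaw is None else np.radians(yaw); t=j+(t-j+np.pi/2)%np.pi-np.pi/2
    out=[]
    for tt in ([t] if yaw is None else [t,t-np.sign(t-j)*np.pi]):
        z=np.array([np.cos(tt),np.sin(tt),0]); T=np.c_[x,np.cross(z,x),z]
        out.append(np.round(Ro.from_matrix(R.T@T).as_rotvec()/2,3).tolist())
    print("pos",np.round(s["eef_pos"],4),"jaw",round(np.degrees(j),1),"q6",round(s["joint_positions"][5],2),"offset",np.round(o,3).tolist(),"rot",out)
E
python3 - <<'E'
from h import *
d=arm.get_image("top"); im=d["pixels"]; h=cv2.cvtColor(im,cv2.COLOR_RGB2HSV); H,S,V=[h[...,i].astype(int) for i in range(3)]
red=((H<8)|(H>172))&(S>150)&(V>80); grn=(H>45)&(H<85)&(S>120)&(V>50); blu=(H>100)&(H<130)&(S>110)&(V>50)
wht=(S<60)&(V>150)
print("jar",rect(d,red,.126,(255,225,288,250)),"decoyL",rect(d,red,.04,(212,222,232,244)),"decoyR",rect(d,red,.04,(296,222,313,240)))
print("dish",rect(d,grn|red,.074,(245,215,292,260)))
print("rack",rect(d,blu,.074,(235,180,288,222)))
print("case",rect(d,(grn|red|blu|((S<60)&(V>90))),.032,(235,178,292,262)))
print("pad",rect(d,blu|wht,.002,(345,170,415,270)))
print("tray",rect(d,blu|wht,.033,(85,155,168,265)))
print("stir",rect(d,wht,.095,(180,110,243,185)))
print("bal",rect(d,(S<60)&(V>90),.06,(272,115,345,195)))
print("beaker",world(d,(332,231),.05),"bottle",world(d,(180,234),.08))
goto([.4,0,.3],0)
big=lambda b,k:cv2.resize(im[b[1]:b[3],b[0]:b[2]],None,fx=k,fy=k,interpolation=cv2.INTER_CUBIC)
cv2.imwrite("pics/crop1.png",big((170,108,350,278),4.4)[:,:,::-1])
E
```

```text
jar [418.8 -42.5  43.3  43.  -89.7] decoyL [429.3  95.3  35.   33.2 -44.4] decoyR [ 438.6 -146.9   35.3   32.6   -0.6]
dish [418.9 -41.8  89.4  54.1 -75.7]
rack [518.1 -17.6  90.9  57.3 -73.2]
case [468.7 -33.2 210.   96.6  14.5]
pad [ 470.3 -380.2  242.   161.    -1.3]
tray [491.8 380.7 262.8 172.3  -3.3]
stir [6.659e+02 1.250e+02 1.832e+02 1.441e+02 6.000e-01]
bal [ 654.2 -157.2  203.2  154.2   -4.2]
beaker [[ 0.43606439 -0.22618895  0.05      ]] bottle [[0.4251983  0.21117805 0.08      ]]
pos [0.1948 0.5408 0.2308] jaw 70.2 q6 -0.13 offset [-0.172, -0.941, -1.098] rot [[0.612, -0.0, 0.0], [-0.958, -0.0, -0.0]]
```

View pics/crop1.png

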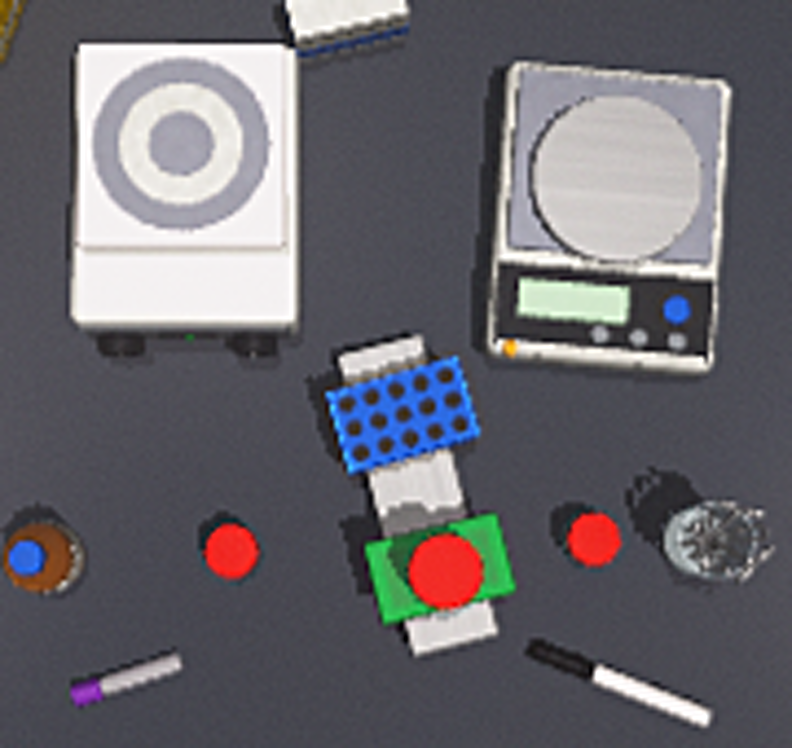

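Candidates for the sample jar are the caps at top-image (271,237), (222,233) and (305,230). The one on the dish measures about 43–46 mm across, while the other two are about 34 mm and stand on the bench. So the jar on the dish is the one meant, and the enlarged crop confirms it at crop (446,571). I'll start moving toward it.

```bash
python3 -m pendant '[{"rotation":[0.486,0,0],"offset":[0,-0.51,-0.59],"hand":85},{"rotation":[0.486,0,0],"offset":[0,-0.51,-0.59],"hand":85},{"rotation":[0.486,0,0],"offset":[0,-0.51,-0.59],"hand":85},{"rotation":[0.486,0,0],"offset":[0,-0.51,-0.59],"hand":85},{"rotation":[0.486,0,0],"offset":[0,-0.51,-0.59],"hand":85}]' 40
python3 -c "
from h import *
goto([.419,-.042,.25],14.5)"
```

```text
time_s: 0.57
eef_pos: [0.2696, 0.3447, 0.231]
eef_rot: [-2.523, 1.571, -1.928]
wrist_force: [1.8, 0.4, 0.7]
opening: 0.998
pos [0.2696 0.3447 0.231 ] jaw 34.1 q6 0.14 offset [-0.047, -1.01, -0.232] rot [[0.171, -0.0, 0.0], [-1.4, -0.0, -0.0]]
```

```bash
python3 -m pendant '[{"rotation":[0.171,0,0],"offset":[-0.047,-1,-0.232],"hand":85},{"rotation":[0.171,0,0],"offset":[-0.047,-1,-0.232],"hand":85},{"rotation":[0.171,0,0],"offset":[-0.047,-1,-0.232],"hand":85},{"rotation":[0.171,0,0],"offset":[-0.047,-1,-0.232],"hand":85},{"rotation":[0.171,0,0],"offset":[-0.047,-1,-0.232],"hand":85}]'
python3 -c "
from h import *
goto([.419,-.042,.25],14.5)"
```

```text
time_s: 0.98
eef_pos: [0.3451, 0.1511, 0.241]
eef_rot: [-0.112, 1.57, 0.146]
wrist_force: [2.0, 1.1, 0.6]
opening: 0.995
pos [0.3451 0.1511 0.241 ] jaw 14.8 q6 -0.05 offset [-0.022, -0.514, 0.056] rot [[0.002, 0.0, 0.0], [-1.569, -0.0, 0.0]]
```

```bash
python3 -m pendant '[{"rotation":[0.002,0,0],"offset":[-0.022,-0.514,0.056],"hand":85},{"rotation":[0.002,0,0],"offset":[-0.022,-0.514,0.056],"hand":85},{"rotation":[0.002,0,0],"offset":[-0.022,-0.514,0.056],"hand":85},{"rotation":[0.002,0,0],"offset":[-0.022,-0.514,0.056],"hand":85},{"rotation":[0.002,0,0],"offset":[-0.022,-0.514,0.056],"hand":85}]'
python3 -m pendant '[{"rotation":[0,0,0],"offset":[0,0,0],"hand":85},{"rotation":[0,0,0],"offset":[0,0,0],"hand":85}]'
python3 -c "
from h import *
goto([.419,-.042,.25],14.5)
d=arm.get_image('wrist'); print(d['fov_y'],np.round(d['pose'],3).tolist())
im=d['pixels']; cv2.imwrite('pics/w1.png',im[:,:,::-1])
h=cv2.cvtColor(im,cv2.COLOR_RGB2HSV); H,S,V=[h[...,i].astype(int) for i in range(3)]
red=((H<8)|(H>172))&(S>150)&(V>60); grn=(H>45)&(H<85)&(S>120)&(V>40); blu=(H>100)&(H<130)&(S>110)&(V>50)
print('jar',rect(d,red,.126),'dish',rect(d,grn|red,.074),'rack',rect(d,blu,.074))
"
```

```text
time_s: 1.4
eef_pos: [0.4194, -0.0424, 0.2498]
eef_rot: [-0.727, 1.57, -0.474]
wrist_force: [1.7, 1.1, 0.4]
opening: 0.994
time_s: 1.57
eef_pos: [0.4194, -0.0418, 0.2491]
eef_rot: [2.715, 1.569, 2.965]
wrist_force: [-0.1, 0.5, 0.4]
opening: 1.001
pos [ 0.4194 -0.0418  0.2491] jaw 14.3 q6 -0.53 offset [-0.002, -0.0, -0.001] rot [[-0.001, -0.001, -0.0], [1.569, -0.0, 0.001]]
71.46828409161243 [[0.969, -0.237, -0.069, 0.403], [0.247, 0.931, 0.27, 0.028], [-0.0, -0.279, 0.96, 0.392], [0.0, 0.0, 0.0, 1.0]]
jar [418.8 -43.2  44.6  41.8  -1.9] dish [422.8 -57.3  54.6  53.7  14.3] rack [515.9 -16.9  93.8  62.  -73.4]
```

View pics/w1.png

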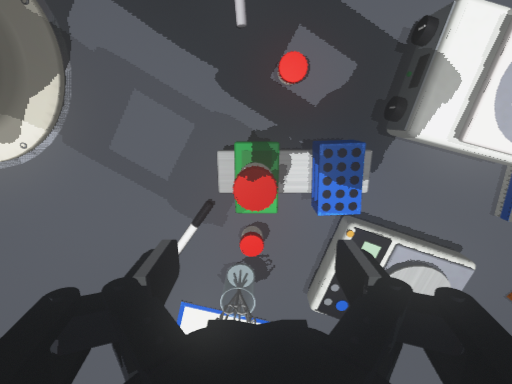

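The wrist view shows the jar cap (256,188) on the dish and the rack (339,178); it agrees with the top view to within 1–2 mm. I'll descend and grip.

```bash
python3 -m pendant '[{"rotation":[0,0,0],"offset":[0.1,-0.003,0],"hand":85},{"rotation":[0,0,0],"offset":[0.2,-0.003,0],"hand":85},{"rotation":[0,0,0],"offset":[0.3,-0.003,0],"hand":85},{"rotation":[0,0,0],"offset":[0.37,-0.003,0],"hand":85},{"rotation":[0,0,0],"offset":[0.41,-0.003,0],"hand":70}]'
python3 -m pendant '[{"rotation":[0,0,0],"offset":[0,0,0],"hand":40},{"rotation":[0,0,0],"offset":[0,0,0],"hand":40},{"rotation":[0,0,0],"offset":[0,0,0],"hand":40},{"rotation":[0,0,0],"offset":[0,0,0],"hand":40},{"rotation":[0,0,0],"offset":[0,0,0],"hand":40}]' 40
python3 -m pendant '[{"rotation":[0,0,0],"offset":[0,0,0],"hand":40},{"rotation":[0,0,0],"offset":[0,0,0],"hand":40},{"rotation":[0,0,0],"offset":[0,0,0],"hand":40}]' 40
python3 - <<'E'
from h import *
d=arm.get_image('top'); h=cv2.cvtColor(d['pixels'],cv2.COLOR_RGB2HSV); H,S,V=[h[...,i].astype(int) for i in range(3)]
print("pan",world(d,(310.5,148.5),.068),"plate",world(d,(211.1,140.7),.095))
g=(S<60)&(V>90)
E
```

```text
time_s: 2.03
eef_pos: [0.4177, -0.0393, 0.0825]
eef_rot: [2.583, 1.567, 2.839]
wrist_force: [0.4, 0.2, -0.9]
opening: 0.881
time_s: 2.45
eef_pos: [0.4201, -0.0412, 0.0868]
eef_rot: [-0.583, 1.569, -0.329]
wrist_force: [-0.2, 0.7, -0.9]
opening: 0.528
time_s: 2.7
eef_pos: [0.4202, -0.0413, 0.0867]
eef_rot: [-0.396, 1.569, -0.142]
wrist_force: [-1.0, 2.3, 9.3]
opening: 0.531
pan [[ 0.67741377 -0.16234937  0.068     ]] plate [[0.69068406 0.12720701 0.095     ]]
```

```bash
python3 -m pendant '[{"rotation":[0,0,0],"offset":[-0.05,0,0],"hand":40},{"rotation":[0,0,0],"offset":[-0.13,0,0],"hand":40},{"rotation":[0,0,0],"offset":[-0.23,0,0],"hand":40},{"rotation":[0,0,0],"offset":[-0.25,-0.08,0.1],"hand":40},{"rotation":[0,0,0],"offset":[-0.25,-0.14,0.17],"hand":40}]'
python3 -m pendant '[{"rotation":[0,0,0],"offset":[0,-0.06,0.07],"hand":40},{"rotation":[0,0,0],"offset":[0,-0.12,0.15],"hand":40},{"rotation":[0,0,0],"offset":[0,-0.18,0.22],"hand":40},{"rotation":[0,0,0],"offset":[0,-0.24,0.3],"hand":40},{"rotation":[0,0,0],"offset":[0,-0.28,0.35],"hand":40}]'
python3 -m pendant '[{"rotation":[0,0,0],"offset":[0,0,0],"hand":40},{"rotation":[0,0,0],"offset":[0,0,0],"hand":40}]'
python3 - <<'E'
from h import *
goto([.6774,-.1623,.12],14.5)
d=arm.get_image('wrist'); cv2.imwrite('pics/w2.png',d['pixels'][:,:,::-1])
print(project(d,[[.6774,-.1623,.068]]))
t=arm.get_image('top'); a=cv2.resize(t['pixels'][105:205,170:360],None,fx=4,fy=4,interpolation=cv2.INTER_CUBIC)
w=cv2.resize(d['pixels'],None,fx=1,fy=1)[:,:,:]
cv2.imwrite('pics/c2.png',np.vstack([np.pad(a,((0,0),(0,0),(0,0))),np.pad(w[:200],((0,0),(0,760-512),(0,0)))])[:,:,::-1])
E
```

```text
time_s: 3.17
eef_pos: [0.4965, -0.0764, 0.1908]
eef_rot: [-0.56, 1.562, -0.306]
wrist_force: [0.8, 0.1, -0.8]
opening: 0.527
time_s: 3.58
eef_pos: [0.6608, -0.1507, 0.185]
eef_rot: [-1.07, 1.571, -0.817]
wrist_force: [0.4, -0.2, -1.2]
opening: 0.524
time_s: 3.75
eef_pos: [0.6588, -0.1498, 0.1845]
eef_rot: [2.611, 1.569, 2.865]
wrist_force: [0.1, 0.9, -1.1]
opening: 0.527
pos [ 0.6588 -0.1498  0.1845] jaw 14.5 q6 -0.59 offset [0.161, -0.042, 0.037] rot [[0.0, -0.001, -0.0], [-1.571, 0.001, -0.001]]
[[269.79360994 207.59396594]]
```

View pics/w2.png

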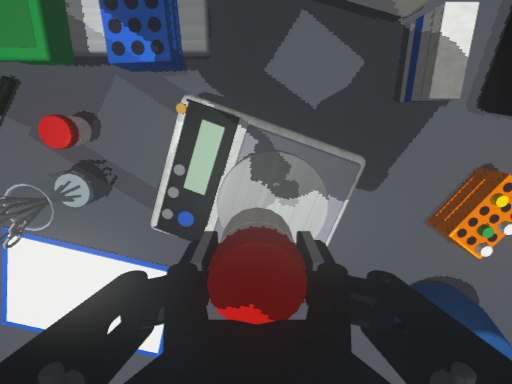

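The wrist view shows the pan centred at about (272,206), against a predicted (270,208), so the estimate holds. I'll lower the jar.

```bash
python3 -m pendant '[{"rotation":[0,0,0],"offset":[0,-0.038,0.04],"hand":40},{"rotation":[0,0,0],"offset":[0.08,-0.038,0.04],"hand":40},{"rotation":[0,0,0],"offset":[0.16,-0.038,0.04],"hand":40},{"rotation":[0,0,0],"offset":[0.21,-0.038,0.04],"hand":40},{"rotation":[0,0,0],"offset":[0.235,-0.038,0.04],"hand":40}]'
python3 -m pendant '[{"rotation":[0,0,0],"offset":[0,0,0],"hand":40},{"rotation":[0,0,0],"offset":[0,0,0],"hand":40}]'
python3 -c "
from h import *
goto([.6774,-.1623,.0807],14.5)"
```

```text
time_s: 4.27
eef_pos: [0.6759, -0.1592, 0.0891]
eef_rot: [2.574, 1.568, 2.828]
wrist_force: [-0.4, 0.1, -0.9]
opening: 0.526
time_s: 4.43
eef_pos: [0.6777, -0.1599, 0.0929]
eef_rot: [-0.713, 1.57, -0.459]
wrist_force: [-0.1, -0.1, -0.5]
opening: 0.529
pos [ 0.6777 -0.1599  0.0929] jaw 14.6 q6 -0.6 offset [0.031, -0.006, -0.002] rot [[0.001, 0.0, 0.0], [-1.57, -0.001, 0.001]]
```

```bash
python3 -m pendant '[{"rotation":[0,0,0],"offset":[0.01,0,0],"hand":40},{"rotation":[0,0,0],"offset":[0.018,0,0],"hand":40},{"rotation":[0,0,0],"offset":[0.024,0,0],"hand":40},{"rotation":[0,0,0],"offset":[0.024,0,0],"hand":40},{"rotation":[0,0,0],"offset":[0.024,0,0],"hand":40}]'
python3 -m pendant '[{"rotation":[0,0,0],"offset":[0.0025,0,0],"hand":40},{"rotation":[0,0,0],"offset":[0.0025,0,0],"hand":40}]'
python3 -m pendant '[{"rotation":[0,0,0],"offset":[0.0025,0,0],"hand":40},{"rotation":[0,0,0],"offset":[0.0025,0,0],"hand":40}]'
```

```text
time_s: 4.85
eef_pos: [0.6777, -0.16, 0.082]
eef_rot: [-1.73, 1.571, -1.476]
wrist_force: [-1.4, -0.7, -0.6]
opening: 0.529
time_s: 5.02
eef_pos: [0.6777, -0.1601, 0.0808]
eef_rot: [-2.186, 1.571, -1.932]
wrist_force: [1.0, 0.2, -0.7]
opening: 0.529
time_s: 5.18
eef_pos: [0.6777, -0.1601, 0.0807]
eef_rot: [-0.938, 1.57, -0.684]
wrist_force: [-4.6, 1.1, 8.0]
opening: 0.529
```

```bash
python3 -m pendant '[{"rotation":[0,0,0],"offset":[0,0,0],"hand":50},{"rotation":[0,0,0],"offset":[0,0,0],"hand":60},{"rotation":[0,0,0],"offset":[0,0,0],"hand":75},{"rotation":[0,0,0],"offset":[0,0,0],"hand":80},{"rotation":[0,0,0],"offset":[0,0,0],"hand":80}]'
python3 -m pendant '[{"rotation":[0,0,0],"offset":[-0.06,0,0],"hand":80},{"rotation":[0,0,0],"offset":[-0.14,0,0],"hand":80},{"rotation":[0,0,0],"offset":[-0.24,0,0],"hand":80},{"rotation":[0,0,0],"offset":[-0.34,0.03,-0.04],"hand":80},{"rotation":[0,0,0],"offset":[-0.4,0.07,-0.09],"hand":80}]'
python3 - <<'E'
from h import *
goto([.419,-.042,.24],14.5)
d=arm.get_image('wrist'); h=cv2.cvtColor(d['pixels'],cv2.COLOR_RGB2HSV); H,S,V=[h[...,i].astype(int) for i in range(3)]
red=((H<8)|(H>172))&(S>150)&(V>60)
print(rect(d,red,.12))
t=arm.get_image('top'); h=cv2.cvtColor(t['pixels'],cv2.COLOR_RGB2HSV); H,S,V=[h[...,i].astype(int) for i in range(3)]
red=((H<8)|(H>172))&(S>150)&(V>60)
print(rect(t,red,.12,(285,120,340,190)))
E
```

```text
time_s: 5.6
eef_pos: [0.6777, -0.16, 0.0797]
eef_rot: [-2.88, 1.571, -2.626]
wrist_force: [0.6, -0.2, 0.9]
opening: 0.936
time_s: 6.02
eef_pos: [0.6364, -0.1425, 0.2426]
eef_rot: [-0.671, 1.568, -0.418]
wrist_force: [0.1, -0.1, 0.8]
opening: 0.939
pos [ 0.6364 -0.1425  0.2426] jaw 14.5 q6 -0.59 offset [0.005, 0.379, -0.463] rot [[0.0, 0.001, 0.001], [-1.571, -0.001, 0.001]]
[ 679.6 -160.3   44.    44.    40.1]
[ 670.1 -149.6   42.9   20.8   35.4]
```

```bash
python3 -m pendant '[{"rotation":[0,0,0],"offset":[0.005,0.2,-0.24],"hand":80},{"rotation":[0,0,0],"offset":[0.005,0.2,-0.24],"hand":80},{"rotation":[0,0,0],"offset":[0.005,0.2,-0.24],"hand":80},{"rotation":[0,0,0],"offset":[0.005,0.26,-0.32],"hand":80},{"rotation":[0,0,0],"offset":[0.005,0.32,-0.4],"hand":80}]'
python3 -m pendant '[{"rotation":[0,0,0],"offset":[0,0.06,-0.065],"hand":80},{"rotation":[0,0,0],"offset":[0,0.06,-0.065],"hand":80},{"rotation":[0,0,0],"offset":[0,0.06,-0.065],"hand":80}]'
cat > look.py <<'E'
from h import *
def masks(d):
    h=cv2.cvtColor(d['pixels'],cv2.COLOR_RGB2HSV); H,S,V=[h[...,i].astype(int) for i in range(3)]
    return ((H<8)|(H>172))&(S>150)&(V>60),(H>45)&(H<85)&(S>120)&(V>40),(H>100)&(H<130)&(S>110)&(V>50)
E
python3 - <<'E'
from look import *
goto([.419,-.042,.24],14.5)
d=arm.get_image('wrist');r,g,b=masks(d); cv2.imwrite('pics/w3.png',d['pixels'][:,:,::-1])
print('dish',rect(d,g,.074),'rack',rect(d,b,.074))
t=arm.get_image('top');r,g,b=masks(t);print('top dish',rect(t,g,.074,(245,215,292,260)))
E
```

```text
time_s: 6.53
eef_pos: [0.4469, -0.0575, 0.237]
eef_rot: [2.731, 1.57, 2.985]
wrist_force: [0.3, 0.8, 1.3]
opening: 0.937
time_s: 6.78
eef_pos: [0.4169, -0.0411, 0.2384]
eef_rot: [-0.587, 1.569, -0.332]
wrist_force: [0.9, -0.2, 0.6]
opening: 0.938
pos [ 0.4169 -0.0411  0.2384] jaw 14.6 q6 -0.54 offset [-0.004, -0.004, 0.005] rot [[0.001, 0.001, 0.001], [-1.57, -0.001, 0.001]]
dish [419.9 -40.6  88.2  52.5 -75.7] rack [515.4 -17.   93.8  63.1 -73. ]Traceback (most recent call last):
  File "<stdin>", line 5, in <module>
  File "h.py", line 17, in rect
    c=max(cs,key=cv2.contourArea)[:,0]; w=world(d,c,z)[:,:2]
      ~~~^^^^^^^^^^^^^^^^^^^^^^^^
ValueError: max() iterable argument is empty
```

View pics/w3.png

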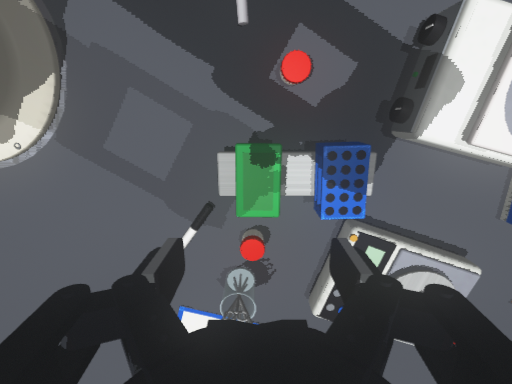

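The wrist view shows the dish at (258,180) bare and upright, with a clear gap to the rack (342,180). I'll descend on the dish.

```bash
python3 -m pendant '[{"rotation":[0,0,0],"offset":[0.1,0,0.007],"hand":80},{"rotation":[0,0,0],"offset":[0.2,0,0.007],"hand":80},{"rotation":[0,0,0],"offset":[0.3,0,0.007],"hand":80},{"rotation":[0,0,0],"offset":[0.4,0,0.007],"hand":80},{"rotation":[0,0,0],"offset":[0.46,0,0.007],"hand":80}]'
python3 -m pendant '[{"rotation":[0,0,0],"offset":[0.03,0,0],"hand":80},{"rotation":[0,0,0],"offset":[0.045,0,0],"hand":80},{"rotation":[0,0,0],"offset":[0.045,0,0],"hand":80}]'
python3 -c "
from h import *
goto([.4199,-.0406,.036],14.4)"
```

```text
time_s: 7.3
eef_pos: [0.4192, -0.0409, 0.0496]
eef_rot: [2.642, 1.566, 2.895]
wrist_force: [-0.5, 0.2, 0.2]
opening: 0.937
time_s: 7.55
eef_pos: [0.4202, -0.0411, 0.0344]
eef_rot: [2.648, 1.568, 2.902]
wrist_force: [-1.0, -0.0, 0.2]
opening: 0.94
pos [ 0.4202 -0.0411  0.0344] jaw 14.5 q6 -0.53 offset [-0.004, 0.001, -0.0] rot [[0.001, -0.001, -0.001], [-1.57, 0.001, -0.002]]
```

```bash
python3 -m pendant '[{"rotation":[0,0,0],"offset":[-0.004,0,0],"hand":66},{"rotation":[0,0,0],"offset":[-0.004,0,0],"hand":48},{"rotation":[0,0,0],"offset":[-0.004,0,0],"hand":48},{"rotation":[0,0,0],"offset":[-0.004,0,0],"hand":48},{"rotation":[0,0,0],"offset":[-0.004,0,0],"hand":48}]' 40
python3 -m pendant '[{"rotation":[0,0,0],"offset":[0,0,0],"hand":48},{"rotation":[0,0,0],"offset":[0,0,0],"hand":48},{"rotation":[0,0,0],"offset":[0,0,0],"hand":48}]' 40
python3 -m pendant '[{"rotation":[0,0,0],"offset":[-0.04,0,0],"hand":48},{"rotation":[0,0,0],"offset":[-0.12,0,0],"hand":48},{"rotation":[0,0,0],"offset":[-0.21,0,0],"hand":48},{"rotation":[0,0,0],"offset":[-0.3,0,0],"hand":48},{"rotation":[0,0,0],"offset":[-0.34,0,0],"hand":48}]'
python3 -c "
from look import *
goto([.6907,.1272,.17],0)"
```

```text
time_s: 7.97
eef_pos: [0.4212, -0.0412, 0.0388]
eef_rot: [-0.624, 1.568, -0.37]
wrist_force: [-0.6, -1.2, 6.7]
opening: 0.628
time_s: 8.22
eef_pos: [0.4212, -0.0412, 0.0388]
eef_rot: [-0.633, 1.568, -0.379]
wrist_force: [-0.6, -0.9, 6.0]
opening: 0.623
time_s: 8.63
eef_pos: [0.4214, -0.0411, 0.1786]
eef_rot: [-0.546, 1.565, -0.292]
wrist_force: [1.1, -0.5, -0.5]
opening: 0.627
pos [ 0.4214 -0.0411  0.1786] jaw 14.6 q6 -0.53 offset [0.025, 0.238, 0.757] rot [[0.127, 0.003, 0.001], [-1.444, -0.002, 0.004]]
```

```bash
python3 -m pendant '[{"rotation":[0.03,0,0],"offset":[0,0.02,0.06],"hand":48},{"rotation":[0.06,0,0],"offset":[0,0.05,0.15],"hand":48},{"rotation":[0.09,0,0],"offset":[0,0.08,0.25],"hand":48},{"rotation":[0.127,0,0],"offset":[0,0.11,0.35],"hand":48},{"rotation":[0.127,0,0],"offset":[0,0.14,0.45],"hand":48}]'
python3 -c "
from look import *
goto([.6907,.1272,.17],0)"
```

```text
time_s: 9.05
eef_pos: [0.5818, 0.0598, 0.1742]
eef_rot: [-0.099, 1.569, -0.104]
wrist_force: [-0.0, -0.6, -0.9]
opening: 0.626
pos [0.5818 0.0598 0.1742] jaw -0.3 q6 -0.02 offset [0.011, 0.17, 0.271] rot [[-0.003, 0.001, 0.0], [1.568, 0.0, -0.001]]
```

```bash
python3 -m pendant '[{"rotation":[-0.003,0,0],"offset":[0,0.05,0.08],"hand":48},{"rotation":[-0.003,0,0],"offset":[0,0.1,0.16],"hand":48},{"rotation":[-0.003,0,0],"offset":[0,0.15,0.23],"hand":48},{"rotation":[-0.003,0,0],"offset":[0,0.17,0.27],"hand":48},{"rotation":[-0.003,0,0],"offset":[0,0.17,0.27],"hand":48}]'
python3 - <<'E'
from look import *
goto([.6907,.1272,.17],0)
d=arm.get_image('wrist'); cv2.imwrite('pics/w4.png',d['pixels'][:,:,::-1])
print(project(d,[[.6907,.1272,.095]]+[[.6907+a*.0675,.1272+b*.0675,.095] for a,b in((-1,1),(1,1),(1,-1),(-1,-1))]).round())
E
```

```text
time_s: 9.47
eef_pos: [0.6904, 0.1284, 0.1728]
eef_rot: [1.147, 1.57, 1.154]
wrist_force: [0.0, -0.7, -1.2]
opening: 0.626
pos [0.6904 0.1284 0.1728] jaw 0.4 q6 0.07 offset [0.007, -0.003, 0.001] rot [[0.004, 0.0, -0.0], [-1.567, 0.0, 0.0]]
[[255. 205.]
 [171. 124.]
 [340. 126.]
 [327. 274.]
 [183. 273.]]
```

View pics/w4.png

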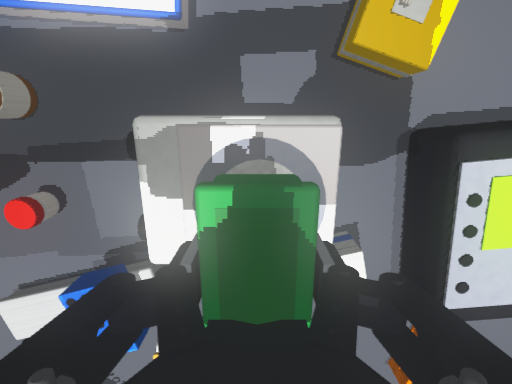

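The wrist view shows the ring on the plate spanning about x 197–326, a few px right of the prediction. I'll check it numerically.

```bash
python3 - <<'E'
from look import *
d=arm.get_image('top'); im=cv2.imread('pics/top0.png')[:,:,::-1]; h=cv2.cvtColor(np.ascontiguousarray(im),cv2.COLOR_RGB2HSV)
def fit(m,box,z):
    k=np.zeros(m.shape,np.uint8);x0,y0,x1,y1=box;k[y0:y1,x0:x1]=1
    c=max(cv2.findContours(m.astype(np.uint8)*k,cv2.RETR_EXTERNAL,cv2.CHAIN_APPROX_NONE)[0],key=cv2.contourArea)
    e=cv2.fitEllipse(c); print(np.round(e[0],1),np.round(e[1],1),world(d,e[0],z).round(4))
V=h[...,2]
print(V[140,185:240]); print(V[115:180,211]); print(V[150,280:340])
fit(V<190,(190,120,232,162),.095)
print(project(arm.get_image('wrist'),[[.6907+a*.0675,.1272,.095] for a in(-1,1)]))
w=cv2.cvtColor(cv2.imread('pics/w4.png'),cv2.COLOR_BGR2GRAY); print(w[175,165:350:1].tolist())
E
```

```text
[ 90  48 103 255 253 244 179 168 172 169 171 166 238 238 234 232 235 238
 222 177 173 173 177 177 174 173 172 175 178 176 173 172 168 183 237 241
 240 239 239 246 178 170 179 179 175 171 193 247 248 224 246 251 157  71
  83]
[ 85  83  50 254 255 244 189 169 172 168 172 181 237 239 235 236 235 241
 184 167 174 178 179 178 178 172 175 174 178 179 182 180 174 237 239 236
 236 239 246 196 170 174 176 176 164 211 245 249 236 198 220 245 245 244
 244 244 244 244 244 245 244 243 244 244 248]
[ 50  46  50  95 205 212 134 174 182 186  94 167 216 213 211 209 209 208
 205 206 203 202 202 203 200 204 203 202 202 203 199 202 203 203 200 201
 201 201 200 199 199 197 195 198 200 198 199 196 200 173 169 165 159 231
 142  80  81  83  81  83]
[210.7 140.3] [37.8 39.2] [[0.6919 0.1284 0.095 ]]
[[180.24006836 202.87480157]
 [335.56977912 203.75438178]]
[152, 152, 152, 152, 152, 153, 152, 152, 151, 151, 151, 151, 151, 150, 151, 148, 146, 149, 150, 150, 150, 150, 150, 150, 150, 150, 150, 149, 149, 149, 149, 150, 140, 117, 107, 107, 107, 106, 106, 106, 105, 105, 105, 104, 104, 104, 104, 104, 104, 104, 103, 101, 95, 93, 89, 87, 87, 87, 86, 87, 86, 86, 85, 86, 86, 85, 85, 85, 85, 84, 84, 84, 84, 85, 84, 84, 84, 83, 84, 83, 83, 83, 83, 82, 82, 82, 82, 82, 82, 81, 82, 81, 81, 81, 81, 81, 81, 81, 80, 81, 80, 81, 80, 80, 80, 80, 80, 80, 80, 80, 79, 80, 80, 80, 80, 79, 80, 80, 80, 80, 80, 80, 80, 81, 80, 81, 81, 80, 81, 81, 87, 110, 127, 135, 136, 136, 136, 135, 136, 136, 136, 136, 136, 135, 136, 135, 136, 135, 135, 136, 136, 136, 136, 137, 137, 160, 199, 210, 210, 211, 211, 211, 211, 210, 211, 210, 211, 211, 211, 212, 212, 208, 192, 146, 126, 125, 126, 126, 126, 125, 125, 125, 125, 125, 125]
```

```bash
python3 -m pendant '[{"rotation":[0.004,0,0],"offset":[0.03,0,0.005],"hand":48},{"rotation":[0.004,0,0],"offset":[0.07,0,0.005],"hand":48},{"rotation":[0.004,0,0],"offset":[0.11,0,0.005],"hand":48},{"rotation":[0.004,0,0],"offset":[0.14,0,0.005],"hand":48},{"rotation":[0.004,0,0],"offset":[0.155,0,0.005],"hand":48}]'
python3 -m pendant '[{"rotation":[0,0,0],"offset":[0.004,0,0],"hand":48},{"rotation":[0,0,0],"offset":[0.004,0,0],"hand":48}]'
python3 -c "
from look import *
goto([.6925,.128,.1018],0)"
```

```text
time_s: 10.03
eef_pos: [0.6892, 0.1259, 0.1094]
eef_rot: [-2.998, 1.569, -3.001]
wrist_force: [1.0, 0.1, -2.2]
opening: 0.631
time_s: 10.2
eef_pos: [0.6901, 0.1262, 0.1099]
eef_rot: [-2.378, 1.571, -2.381]
wrist_force: [-0.5, -0.4, -0.3]
opening: 0.627
pos [0.6901 0.1262 0.1099] jaw -0.1 q6 0.07 offset [0.02, 0.004, 0.006] rot [[-0.001, -0.0, 0.0], [1.57, 0.0, 0.0]]
```

```bash
python3 -m pendant '[{"rotation":[0,0,0],"offset":[0.006,0.004,0.006],"hand":48},{"rotation":[0,0,0],"offset":[0.012,0.004,0.006],"hand":48},{"rotation":[0,0,0],"offset":[0.015,0.004,0.006],"hand":48},{"rotation":[0,0,0],"offset":[0.015,0.004,0.006],"hand":48}]'
python3 -m pendant '[{"rotation":[0,0,0],"offset":[0.0025,0,0],"hand":48},{"rotation":[0,0,0],"offset":[0.0025,0,0],"hand":48}]'
python3 -m pendant '[{"rotation":[0,0,0],"offset":[0.0025,0,0],"hand":48},{"rotation":[0,0,0],"offset":[0.0025,0,0],"hand":48}]'
```

```text
time_s: 10.53
eef_pos: [0.6926, 0.1281, 0.1037]
eef_rot: [-2.422, 1.571, -2.424]
wrist_force: [0.6, -0.5, -0.5]
opening: 0.625
time_s: 10.7
eef_pos: [0.6925, 0.128, 0.1028]
eef_rot: [-2.322, 1.571, -2.324]
wrist_force: [0.1, -0.4, -2.2]
opening: 0.627
time_s: 10.87
eef_pos: [0.6926, 0.128, 0.1019]
eef_rot: [-0.556, 1.571, -0.558]
wrist_force: [0.5, 0.7, -0.8]
opening: 0.628
```

```bash
python3 -m pendant '[{"rotation":[0,0,0],"offset":[0.002,0,0],"hand":48},{"rotation":[0,0,0],"offset":[0.002,0,0],"hand":48}]'
python3 -m pendant '[{"rotation":[0,0,0],"offset":[0.002,0,0],"hand":48},{"rotation":[0,0,0],"offset":[0.002,0,0],"hand":48}]'
```

```text
time_s: 11.03
eef_pos: [0.6927, 0.128, 0.1018]
eef_rot: [-0.162, 1.57, -0.164]
wrist_force: [-3.9, -0.5, 5.8]
opening: 0.627
time_s: 11.2
eef_pos: [0.6927, 0.128, 0.1018]
eef_rot: [-0.077, 1.57, -0.079]
wrist_force: [-6.3, -0.8, 13.7]
opening: 0.626
```

```bash
python3 -m pendant '[{"rotation":[0,0,0],"offset":[-0.003,0,0],"hand":56},{"rotation":[0,0,0],"offset":[-0.003,0,0],"hand":62},{"rotation":[0,0,0],"offset":[-0.003,0,0],"hand":75},{"rotation":[0,0,0],"offset":[-0.003,0,0],"hand":80},{"rotation":[0,0,0],"offset":[-0.003,0,0],"hand":80}]'
python3 -m pendant '[{"rotation":[0,0,0],"offset":[-0.05,0,0],"hand":80},{"rotation":[0,0,0],"offset":[-0.13,0,0],"hand":80},{"rotation":[0,0,0],"offset":[-0.23,0,0],"hand":80},{"rotation":[0,0,0],"offset":[-0.33,0,0],"hand":80},{"rotation":[0,0,0],"offset":[-0.36,0,0],"hand":80}]'
python3 - <<'E'
from look import *
d=arm.get_image('wrist');r,g,b=masks(d); cv2.imwrite('pics/w5.png',d['pixels'][:,:,::-1])
print('dish',rect(d,g,.137))
goto([.517,-.0175,.24],14.5)
E
```

```text
time_s: 11.62
eef_pos: [0.6926, 0.1281, 0.1012]
eef_rot: [-2.848, 1.571, -2.85]
wrist_force: [0.7, 0.6, 0.5]
opening: 0.939
time_s: 12.03
eef_pos: [0.6936, 0.1282, 0.2523]
eef_rot: [0.062, 1.563, 0.06]
wrist_force: [0.6, 0.6, 1.3]
opening: 0.936
dish [693.9 108.4  51.6  45.7   1.2]
pos [0.6938 0.1282 0.2524] jaw -0.1 q6 0.08 offset [0.027, -0.365, -0.442] rot [[-0.128, 0.004, 0.0], [1.443, 0.0, -0.006]]
```

View pics/w5.png

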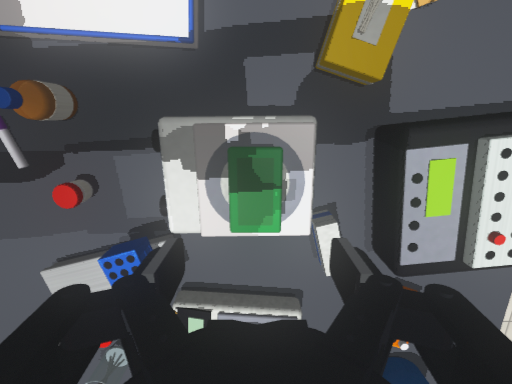

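The dish sits upright on the plate: lid x 228–282 (centre 255) against ring 205–302 (centre about 254). On to the rack.

```bash
python3 -m pendant '[{"rotation":[-0.128,0,0],"offset":[0.027,-0.365,-0.442],"hand":80},{"rotation":[-0.128,0,0],"offset":[0.027,-0.365,-0.442],"hand":80},{"rotation":[-0.128,0,0],"offset":[0.027,-0.365,-0.442],"hand":80},{"rotation":[-0.128,0,0],"offset":[0.027,-0.365,-0.442],"hand":80},{"rotation":[-0.128,0,0],"offset":[0.027,-0.365,-0.442],"hand":80}]'
python3 -c "
from look import *
goto([.517,-.0175,.24],14.5)"
```

```text
time_s: 12.5
eef_pos: [0.5301, -0.0049, 0.2352]
eef_rot: [-2.032, 1.571, -1.777]
wrist_force: [1.1, -1.8, 1.4]
opening: 0.939
pos [ 0.5301 -0.0049  0.2352] jaw 14.6 q6 -0.41 offset [-0.012, -0.022, -0.04] rot [[0.001, -0.0, 0.0], [-1.57, -0.0, -0.0]]
```

```bash
python3 -m pendant '[{"rotation":[0,0,0],"offset":[0,-0.022,-0.04],"hand":80},{"rotation":[0,0,0],"offset":[0,-0.022,-0.04],"hand":80},{"rotation":[0,0,0],"offset":[0,-0.022,-0.04],"hand":80}]'
python3 - <<'E'
from look import *
d=arm.get_image('wrist');r,g,b=masks(d); h=cv2.cvtColor(d['pixels'],cv2.COLOR_RGB2HSV)
k=np.zeros(b.shape,bool);k[100:260,180:330]=1; cv2.imwrite('pics/w6.png',d['pixels'][:,:,::-1])
print('rack',rect(d,b&k,.074), project(d,[[.5177,-.0178,.074]]))
goto([.517,-.0175,.036],14.5)
E
```

```text
time_s: 12.75
eef_pos: [0.5183, -0.0173, 0.2362]
eef_rot: [-0.437, 1.57, -0.184]
wrist_force: [0.5, 0.1, -0.3]
opening: 0.936
rack [519.6 -16.1  93.   54.4 -73.3] [[254.55505162 181.58246277]]
pos [ 0.5188 -0.0168  0.2359] jaw 14.5 q6 -0.43 offset [0.5, -0.001, -0.005] rot [[0.0, 0.0, 0.0], [-1.571, -0.0, 0.001]]
```

View pics/w6.png

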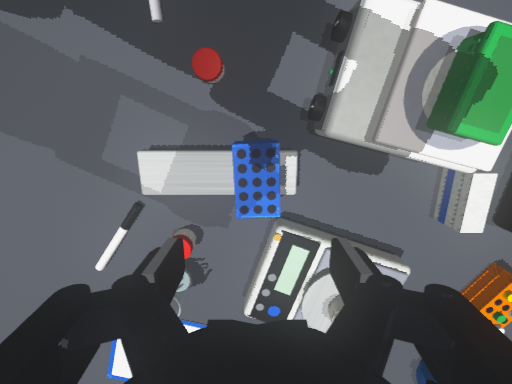

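The rack is alone at one end of the lid, centred at (257,180), and its yaw is about -73.3°. I'll descend with a small turn.

```bash
python3 -m pendant '[{"rotation":[-0.017,0,0],"offset":[0.1,0,0],"hand":80},{"rotation":[-0.017,0,0],"offset":[0.2,0,0],"hand":80},{"rotation":[-0.017,0,0],"offset":[0.3,0,0],"hand":80},{"rotation":[-0.017,0,0],"offset":[0.4,0,0],"hand":80},{"rotation":[-0.017,0,0],"offset":[0.46,0,0],"hand":80}]'
python3 -m pendant '[{"rotation":[0,0,0],"offset":[0.03,0,0],"hand":80},{"rotation":[0,0,0],"offset":[0.036,0,0],"hand":80},{"rotation":[0,0,0],"offset":[0.036,0,0],"hand":80}]'
python3 -m pendant '[{"rotation":[0,0,0],"offset":[0,0,0],"hand":66},{"rotation":[0,0,0],"offset":[0,0,0],"hand":48},{"rotation":[0,0,0],"offset":[0,0,0],"hand":48},{"rotation":[0,0,0],"offset":[0,0,0],"hand":48},{"rotation":[0,0,0],"offset":[0,0,0],"hand":48}]' 40
python3 -m pendant '[{"rotation":[0,0,0],"offset":[0,0,0],"hand":48},{"rotation":[0,0,0],"offset":[0,0,0],"hand":48},{"rotation":[0,0,0],"offset":[0,0,0],"hand":48}]'
python3 -c "
from look import *
goto([.4703,-.3802,.21],88.7)"
```

```text
time_s: 13.22
eef_pos: [0.5175, -0.0156, 0.0474]
eef_rot: [2.662, 1.567, 2.951]
wrist_force: [0.4, -0.3, -0.4]
opening: 0.935
time_s: 13.47
eef_pos: [0.5188, -0.0161, 0.0365]
eef_rot: [2.682, 1.569, 2.971]
wrist_force: [0.1, 0.4, 0.9]
opening: 0.939
time_s: 13.88
eef_pos: [0.5195, -0.0167, 0.0386]
eef_rot: [-0.405, 1.568, -0.117]
wrist_force: [0.3, 2.3, 6.1]
opening: 0.627
time_s: 14.13
eef_pos: [0.5195, -0.0167, 0.0386]
eef_rot: [-0.405, 1.568, -0.117]
wrist_force: [1.0, 2.0, 6.1]
opening: 0.629
pos [ 0.5195 -0.0167  0.0386] jaw 16.5 q6 -0.47 offset [-0.429, -0.837, -0.375] rot [[-0.63, 0.001, 0.001], [0.941, 0.001, -0.001]]
```

```bash
python3 -m pendant '[{"rotation":[0,0,0],"offset":[-0.05,0,0],"hand":48},{"rotation":[0,0,0],"offset":[-0.14,0,0],"hand":48},{"rotation":[0,0,0],"offset":[-0.24,0,0],"hand":48},{"rotation":[0,0,0],"offset":[-0.34,0,0],"hand":48},{"rotation":[0,0,0],"offset":[-0.44,0,0],"hand":48}]'
python3 -m pendant '[{"rotation":[-0.06,0,0],"offset":[0,-0.08,-0.03],"hand":48},{"rotation":[-0.12,0,0],"offset":[0,-0.17,-0.07],"hand":48},{"rotation":[-0.18,0,0],"offset":[0,-0.26,-0.11],"hand":48},{"rotation":[-0.24,0,0],"offset":[0,-0.35,-0.15],"hand":48},{"rotation":[-0.3,0,0],"offset":[0,-0.44,-0.19],"hand":48}]'
python3 -c "
from look import *
goto([.4703,-.3802,.19],88.7)"
```

```text
time_s: 14.55
eef_pos: [0.5181, -0.0166, 0.2159]
eef_rot: [-0.54, 1.57, -0.252]
wrist_force: [1.3, 0.0, -1.1]
opening: 0.627
time_s: 14.97
eef_pos: [0.4974, -0.1932, 0.2141]
eef_rot: [-1.403, 1.57, -0.563]
wrist_force: [1.6, 0.3, -1.0]
opening: 0.626
pos [ 0.4974 -0.1932  0.2141] jaw 48.1 q6 -1.36 offset [0.06, -0.261, -0.393] rot [[-0.354, -0.0, 0.001], [1.217, 0.001, 0.0]]
```

```bash
python3 -m pendant '[{"rotation":[-0.06,0,0],"offset":[0,-0.05,-0.08],"hand":48},{"rotation":[-0.12,0,0],"offset":[0,-0.1,-0.16],"hand":48},{"rotation":[-0.18,0,0],"offset":[0,-0.16,-0.24],"hand":48},{"rotation":[-0.24,0,0],"offset":[0.02,-0.21,-0.32],"hand":48},{"rotation":[-0.3,0,0],"offset":[0.04,-0.26,-0.39],"hand":48}]'
python3 -m pendant '[{"rotation":[-0.05,0,0],"offset":[0.05,0,0],"hand":48},{"rotation":[-0.05,0,0],"offset":[0.1,0,0],"hand":48},{"rotation":[-0.05,0,0],"offset":[0.15,0,0],"hand":48},{"rotation":[-0.05,0,0],"offset":[0.15,0,0],"hand":48}]'
python3 - <<'E'
from look import *
goto([.4703,-.3802,.12],88.7)
t=arm.get_image('top'); r,g,b=masks(t); cv2.imwrite('pics/t2.png',t['pixels'][:,:,::-1])
d=arm.get_image('wrist'); cv2.imwrite('pics/w7.png',d['pixels'][:,:,::-1])
y=np.radians(-1.3);c,s=np.cos(y),np.sin(y)
print(project(d,[[.4703+c*a*.12-s*q*.08,-.3802+s*a*.12+c*q*.08,.002] for a,q in((-1,1),(1,1),(1,-1),(-1,-1))]).round())
E
```

```text
time_s: 15.38
eef_pos: [0.4697, -0.3791, 0.1984]
eef_rot: [-2.291, 1.569, -0.864]
wrist_force: [0.6, -0.6, -0.0]
opening: 0.62
time_s: 15.72
eef_pos: [0.4691, -0.3762, 0.1339]
eef_rot: [0.829, 1.566, 2.35]
wrist_force: [-0.7, 1.3, -2.3]
opening: 0.624
pos [ 0.4691 -0.3762  0.1339] jaw 87.1 q6 -2.32 offset [0.035, -0.004, -0.01] rot [[-0.014, 0.002, -0.002], [1.557, -0.003, -0.003]]
[[333.  61.]
 [322. 282.]
 [189. 285.]
 [164.  66.]]
```

View pics/w7.png

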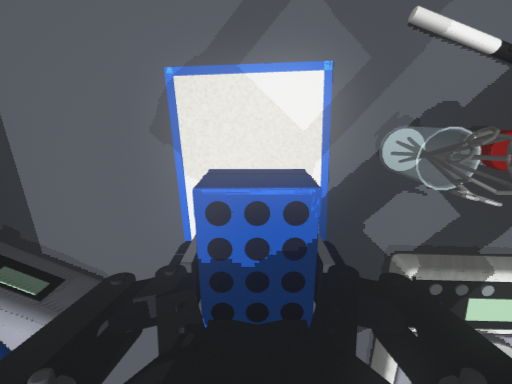

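The pad's far corners at (332,62) and (166,68) match the prediction of (333,61) and (164,66). I'll lower the rack.

```bash
python3 -m pendant '[{"rotation":[-0.014,0,0],"offset":[0.06,-0.004,-0.01],"hand":48},{"rotation":[-0.014,0,0],"offset":[0.14,-0.004,-0.01],"hand":48},{"rotation":[-0.014,0,0],"offset":[0.22,-0.004,-0.01],"hand":48},{"rotation":[-0.014,0,0],"offset":[0.265,-0.004,-0.01],"hand":48},{"rotation":[-0.014,0,0],"offset":[0.285,-0.004,-0.01],"hand":48}]'
python3 -m pendant '[{"rotation":[0,0,0],"offset":[0.002,0,0],"hand":48},{"rotation":[0,0,0],"offset":[0.002,0,0],"hand":48},{"rotation":[0,0,0],"offset":[0.002,0,0],"hand":48}]'
python3 -c "
from look import *
goto([.4703,-.3802,.0086],88.7)"
```

```text
time_s: 16.23
eef_pos: [0.4716, -0.3807, 0.0224]
eef_rot: [0.872, 1.57, 2.421]
wrist_force: [0.4, 0.8, -1.8]
opening: 0.626
time_s: 16.48
eef_pos: [0.4726, -0.3819, 0.0247]
eef_rot: [-2.39, 1.568, -0.841]
wrist_force: [-0.6, 0.3, -1.7]
opening: 0.625
pos [ 0.4726 -0.3819  0.0247] jaw 88.8 q6 -2.36 offset [0.04, 0.006, 0.004] rot [[0.001, -0.001, 0.001], [-1.57, -0.002, -0.002]]
```

```bash
python3 -m pendant '[{"rotation":[0,0,0],"offset":[0.012,0.006,0.004],"hand":48},{"rotation":[0,0,0],"offset":[0.024,0.006,0.004],"hand":48},{"rotation":[0,0,0],"offset":[0.034,0.006,0.004],"hand":48},{"rotation":[0,0,0],"offset":[0.034,0.006,0.004],"hand":48}]'
python3 -m pendant '[{"rotation":[0,0,0],"offset":[0.003,0,0],"hand":48},{"rotation":[0,0,0],"offset":[0.006,0,0],"hand":48},{"rotation":[0,0,0],"offset":[0.006,0,0],"hand":48}]'
python3 -m pendant '[{"rotation":[0,0,0],"offset":[0.003,0,0],"hand":48},{"rotation":[0,0,0],"offset":[0.003,0,0],"hand":48}]'
```

```text
time_s: 16.82
eef_pos: [0.4693, -0.3795, 0.0087]
eef_rot: [3.081, 1.571, -1.653]
wrist_force: [-0.0, -0.3, -1.3]
opening: 0.628
time_s: 17.07
eef_pos: [0.4694, -0.3796, 0.0085]
eef_rot: [-2.813, 1.57, -1.264]
wrist_force: [-11.1, 10.0, 31.6]
opening: 0.629
time_s: 17.23
eef_pos: [0.4694, -0.3796, 0.0084]
eef_rot: [-2.691, 1.57, -1.142]
wrist_force: [-18.8, 15.5, 49.4]
opening: 0.626
```

```bash
python3 -m pendant '[{"rotation":[0,0,0],"offset":[-0.008,0,0],"hand":48},{"rotation":[0,0,0],"offset":[-0.008,0,0],"hand":58},{"rotation":[0,0,0],"offset":[-0.008,0,0],"hand":70},{"rotation":[0,0,0],"offset":[-0.008,0,0],"hand":80},{"rotation":[0,0,0],"offset":[-0.008,0,0],"hand":80}]'
python3 -m pendant '[{"rotation":[0,0,0],"offset":[-0.05,0,0],"hand":80},{"rotation":[0,0,0],"offset":[-0.14,0,0],"hand":80},{"rotation":[0,0,0],"offset":[-0.24,0,0],"hand":80},{"rotation":[0,0,0],"offset":[-0.34,0,0],"hand":80},{"rotation":[0,0,0],"offset":[-0.44,0,0],"hand":80}]'
python3 - <<'E'
from look import *
d=arm.get_image('wrist'); cv2.imwrite('pics/w8.png',d['pixels'][:,:,::-1])
r,g,b=masks(d)
k=np.zeros(b.shape,bool);k[110:260,215:300]=1
print(rect(d,b&k,.044))
goto([.469,-.030,.22],104.5)
E
```

```text
time_s: 17.65
eef_pos: [0.4692, -0.3794, 0.0081]
eef_rot: [0.976, 1.57, 2.525]
wrist_force: [0.2, -0.2, 0.1]
opening: 0.939
time_s: 18.07
eef_pos: [0.4691, -0.3791, 0.1861]
eef_rot: [0.945, 1.57, 2.494]
wrist_force: [-0.2, -0.8, 0.2]
opening: 0.94
[ 471.3 -378.8   88.3   53.1   -1.3]
pos [ 0.4707 -0.3808  0.1949] jaw 88.8 q6 -2.36 offset [-0.069, 0.023, 0.876] rot [[-0.137, -0.004, 0.003], [1.433, 0.004, 0.006]]
```

View pics/w8.png

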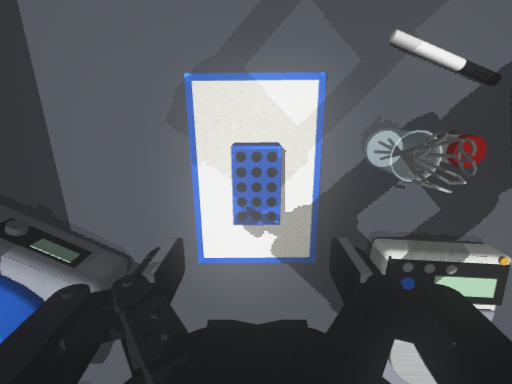

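The rack sits centred and aligned on the pad: measured (471.3, -378.8) mm and -1.3°, with the pad at (470.3, -380.2) and -1.3°. Next is the case.

```bash
python3 -m pendant '[{"rotation":[-0.137,0,0],"offset":[-0.069,0.023,0.876],"hand":85},{"rotation":[-0.137,0,0],"offset":[-0.069,0.023,0.876],"hand":85},{"rotation":[-0.137,0,0],"offset":[-0.069,0.023,0.876],"hand":85},{"rotation":[-0.137,0,0],"offset":[-0.069,0.023,0.876],"hand":85},{"rotation":[-0.137,0,0],"offset":[-0.069,0.023,0.876],"hand":85}]'
python3 -c "
from look import *
goto([.469,-.030,.22],104.5)"
```

```text
time_s: 18.53
eef_pos: [0.4679, -0.17, 0.2007]
eef_rot: [1.047, 1.571, 2.87]
wrist_force: [0.5, 0.8, 0.8]
opening: 0.996
pos [ 0.4679 -0.17    0.2007] jaw 104.4 q6 -2.33 offset [-0.048, -0.09, 0.338] rot [[-0.001, 0.0, -0.0], [1.57, -0.0, -0.0]]
```

```bash
python3 -m pendant '[{"rotation":[0,0,0],"offset":[-0.048,-0.09,0.338],"hand":85},{"rotation":[0,0,0],"offset":[-0.048,-0.09,0.338],"hand":85},{"rotation":[0,0,0],"offset":[-0.048,-0.09,0.338],"hand":85},{"rotation":[0,0,0],"offset":[-0.048,-0.09,0.338],"hand":85},{"rotation":[0,0,0],"offset":[-0.048,-0.09,0.338],"hand":85}]'
python3 - <<'E'
from look import *
d=arm.get_image('wrist'); im=d['pixels'];cv2.imwrite('pics/w9.png',im[:,:,::-1])
goto([.469,-.030,.22],104.5)
h=cv2.cvtColor(im,cv2.COLOR_RGB2HSV); m=(h[...,1]<50)&(h[...,2]>100); k=np.zeros(m.shape,bool);k[60:300,200:320]=1
print('case',rect(d,m&k,.032))
E
```

```text
time_s: 18.95
eef_pos: [0.4696, -0.0286, 0.2207]
eef_rot: [-1.546, 1.57, 0.281]
wrist_force: [-0.1, -0.5, -0.3]
opening: 0.991
pos [ 0.4696 -0.0303  0.2202] jaw 104.6 q6 -2.05 offset [0.001, 0.001, 0.001] rot [[0.001, -0.0, 0.0], [-1.57, -0.0, -0.0]]
case [469.  -29.  207.1  59.5  14.5]
```

View pics/w9.png

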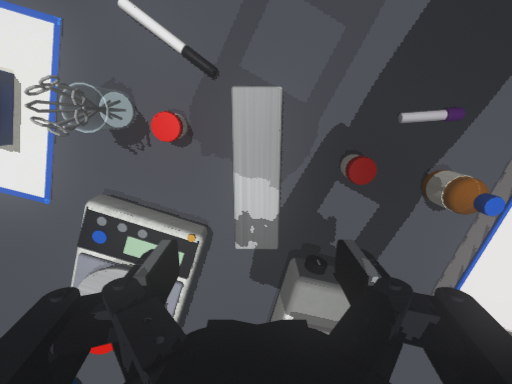

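The wrist view shows the bare case at (257,167). It measures (469, -29) mm at 14.5°, and both sides are clear. I'll descend and grip.

```bash
python3 -m pendant '[{"rotation":[0,0,0],"offset":[0.1,0,0.003],"hand":85},{"rotation":[0,0,0],"offset":[0.2,0,0.003],"hand":85},{"rotation":[0,0,0],"offset":[0.3,0,0.003],"hand":85},{"rotation":[0,0,0],"offset":[0.4,0,0.003],"hand":80},{"rotation":[0,0,0],"offset":[0.48,0,0.003],"hand":80}]'
python3 -m pendant '[{"rotation":[0,0,0],"offset":[0.03,0,0],"hand":80},{"rotation":[0,0,0],"offset":[0.045,0,0],"hand":80},{"rotation":[0,0,0],"offset":[0.045,0,0],"hand":80}]'
python3 -c "
from look import *
goto([.469,-.029,.004],104.5)"
```

```text
time_s: 19.42
eef_pos: [0.468, -0.0315, 0.025]
eef_rot: [1.253, 1.569, 3.075]
wrist_force: [0.9, -0.0, -0.4]
opening: 0.937
time_s: 19.67
eef_pos: [0.4686, -0.0314, 0.0088]
eef_rot: [1.194, 1.568, 3.016]
wrist_force: [0.9, 0.1, -0.7]
opening: 0.938
pos [ 0.4686 -0.0314  0.0088] jaw 104.4 q6 -2.05 offset [0.012, -0.002, 0.005] rot [[-0.001, 0.0, -0.001], [1.57, -0.002, -0.001]]
```

```bash
python3 -m pendant '[{"rotation":[0,0,0],"offset":[0.01,0,0.005],"hand":75},{"rotation":[0,0,0],"offset":[0.012,0,0.005],"hand":68},{"rotation":[0,0,0],"offset":[0.012,0,0.005],"hand":52},{"rotation":[0,0,0],"offset":[0.012,0,0.005],"hand":52},{"rotation":[0,0,0],"offset":[0.012,0,0.005],"hand":52}]' 60
python3 -m pendant '[{"rotation":[0,0,0],"offset":[0,0,0],"hand":52},{"rotation":[0,0,0],"offset":[0,0,0],"hand":52},{"rotation":[0,0,0],"offset":[0,0,0],"hand":52}]' 60
python3 -m pendant '[{"rotation":[0,0,0],"offset":[-0.03,0,0],"hand":52},{"rotation":[0,0,0],"offset":[-0.1,0,0],"hand":52},{"rotation":[0,0,0],"offset":[-0.2,0,0],"hand":52},{"rotation":[0,0,0],"offset":[-0.3,0,0],"hand":52},{"rotation":[0,0,0],"offset":[-0.4,0,0],"hand":52}]'
python3 -c "
from look import *
goto([.4918,.3807,.18],86.7)"
```

```text
time_s: 20.08
eef_pos: [0.4693, -0.0289, 0.0063]
eef_rot: [-2.181, 1.569, -0.358]
wrist_force: [-0.9, -0.8, 7.4]
opening: 0.693
time_s: 20.33
eef_pos: [0.4693, -0.0289, 0.0063]
eef_rot: [-2.198, 1.569, -0.375]
wrist_force: [-2.7, -0.3, 7.9]
opening: 0.686
time_s: 20.75
eef_pos: [0.4682, -0.0286, 0.1675]
eef_rot: [-2.513, 1.571, -0.69]
wrist_force: [2.0, -0.5, -3.8]
opening: 0.688
pos [ 0.4682 -0.0286  0.1675] jaw 104.5 q6 -2.05 offset [-0.031, -0.313, 0.976] rot [[0.155, -0.0, 0.0], [-1.416, -0.0, -0.0]]
```

```bash
python3 -m pendant '[{"rotation":[0.03,0,0],"offset":[-0.02,-0.02,0.07],"hand":52},{"rotation":[0.06,0,0],"offset":[-0.03,-0.05,0.16],"hand":52},{"rotation":[0.09,0,0],"offset":[-0.03,-0.08,0.25],"hand":52},{"rotation":[0.12,0,0],"offset":[-0.03,-0.11,0.35],"hand":52},{"rotation":[0.155,0,0],"offset":[-0.03,-0.14,0.45],"hand":52}]'
python3 -c "
from look import *
goto([.4918,.3807,.18],86.7)"
```

```text
time_s: 21.17
eef_pos: [0.4777, 0.1611, 0.1779]
eef_rot: [-1.443, 1.57, 0.067]
wrist_force: [1.6, -1.5, -3.8]
opening: 0.694
pos [0.4777 0.1611 0.1779] jaw 86.5 q6 -1.34 offset [-0.005, -0.002, 0.55] rot [[-0.002, 0.0, 0.001], [1.569, 0.001, -0.0]]
```

```bash
python3 -m pendant '[{"rotation":[0,0,0],"offset":[0,0,0.1],"hand":52},{"rotation":[0,0,0],"offset":[0,0,0.2],"hand":52},{"rotation":[0,0,0],"offset":[0,0,0.3],"hand":52},{"rotation":[0,0,0],"offset":[0,0,0.4],"hand":52},{"rotation":[0,0,0],"offset":[0,0,0.48],"hand":52}]'
python3 -m pendant '[{"rotation":[0,0,0],"offset":[0,0,0.05],"hand":52},{"rotation":[0,0,0],"offset":[0,0,0.07],"hand":52},{"rotation":[0,0,0],"offset":[0,0,0.07],"hand":52}]'
python3 - <<'E'
from look import *
d=arm.get_image('wrist'); cv2.imwrite('pics/w10.png',d['pixels'][:,:,::-1])
goto([.4918,.3807,.06],86.7)
y=np.radians(-3.3);c,s=np.cos(y),np.sin(y)
print(project(d,[[.4918+c*a*.13-s*q*.085,.3807+s*a*.13+c*q*.085,.033] for a,q in((-1,1),(1,1),(1,-1),(-1,-1))]).round())
E
```

```text
time_s: 21.58
eef_pos: [0.4885, 0.3539, 0.1775]
eef_rot: [-0.526, 1.57, 0.989]
wrist_force: [0.7, -0.7, -3.8]
opening: 0.683
time_s: 21.83
eef_pos: [0.4903, 0.3804, 0.177]
eef_rot: [1.983, 1.57, -2.785]
wrist_force: [0.4, -0.9, -3.6]
opening: 0.692
pos [0.4905 0.3791 0.1771] jaw 86.8 q6 -0.98 offset [0.293, -0.003, 0.004] rot [[0.0, -0.0, -0.0], [-1.57, 0.0, -0.0]]
[[344.  54.]
 [325. 286.]
 [188. 286.]
 [169.  54.]]
```

View pics/w10.png

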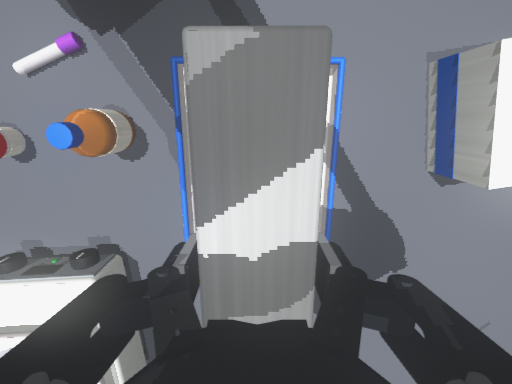

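The wrist view shows the far rim corners at (172,59) and (345,59), predicted (169,54) and (344,54). The tray therefore lies a few mm farther along +x, so I split the difference and lower.

```bash
python3 -m pendant '[{"rotation":[0,0,0],"offset":[0.08,-0.008,0.006],"hand":52},{"rotation":[0,0,0],"offset":[0.17,-0.008,0.006],"hand":52},{"rotation":[0,0,0],"offset":[0.26,-0.008,0.006],"hand":52},{"rotation":[0,0,0],"offset":[0.34,-0.008,0.006],"hand":52},{"rotation":[0,0,0],"offset":[0.38,-0.008,0.006],"hand":52}]'
python3 -m pendant '[{"rotation":[0,0,0],"offset":[0,0,0],"hand":52},{"rotation":[0,0,0],"offset":[0,0,0],"hand":52}]'
python3 -c "
from look import *
goto([.4938,.3817,.0103],86.7)"
```

```text
time_s: 22.3
eef_pos: [0.4928, 0.3786, 0.0215]
eef_rot: [2.247, 1.566, -2.525]
wrist_force: [-0.2, -0.5, -4.3]
opening: 0.689
time_s: 22.47
eef_pos: [0.4942, 0.38, 0.0255]
eef_rot: [2.412, 1.57, -2.359]
wrist_force: [-0.2, 0.5, -3.4]
opening: 0.69
pos [0.4942 0.38   0.0255] jaw 86.6 q6 -0.98 offset [0.038, 0.001, 0.004] rot [[-0.001, -0.0, -0.0], [1.57, -0.0, 0.001]]
```

```bash
python3 -m pendant '[{"rotation":[0,0,0],"offset":[0.012,0,0.004],"hand":52},{"rotation":[0,0,0],"offset":[0.024,0,0.004],"hand":52},{"rotation":[0,0,0],"offset":[0.031,0,0.004],"hand":52},{"rotation":[0,0,0],"offset":[0.031,0,0.004],"hand":52}]'
python3 -m pendant '[{"rotation":[0,0,0],"offset":[0.0025,0,0],"hand":52},{"rotation":[0,0,0],"offset":[0.0025,0,0],"hand":52}]'
python3 -m pendant '[{"rotation":[0,0,0],"offset":[0.0025,0,0],"hand":52},{"rotation":[0,0,0],"offset":[0.0025,0,0],"hand":52}]'
```

```text
time_s: 22.8
eef_pos: [0.4941, 0.3827, 0.0128]
eef_rot: [-2.71, 1.571, -1.197]
wrist_force: [0.7, -0.3, -3.9]
opening: 0.688
time_s: 22.97
eef_pos: [0.4942, 0.3828, 0.012]
eef_rot: [-1.396, 1.571, 0.117]
wrist_force: [-0.2, 0.3, -3.9]
opening: 0.688
time_s: 23.13
eef_pos: [0.4941, 0.3828, 0.0108]
eef_rot: [3.047, 1.571, -1.723]
wrist_force: [0.3, 0.8, -3.5]
opening: 0.688
```

```bash
python3 -m pendant '[{"rotation":[0,0,0],"offset":[0.0025,0,0],"hand":52},{"rotation":[0,0,0],"offset":[0.0025,0,0],"hand":52}]'
python3 -m pendant '[{"rotation":[0,0,0],"offset":[0.0015,0,0],"hand":52},{"rotation":[0,0,0],"offset":[0.0015,0,0],"hand":52}]'
```

```text
time_s: 23.3
eef_pos: [0.4942, 0.3829, 0.0103]
eef_rot: [-1.338, 1.571, 0.175]
wrist_force: [-3.3, -1.1, 3.9]
opening: 0.688
time_s: 23.47
eef_pos: [0.4942, 0.3829, 0.0103]
eef_rot: [-1.231, 1.57, 0.282]
wrist_force: [-6.3, -4.5, 12.8]
opening: 0.688
```

```bash
python3 -m pendant '[{"rotation":[0,0,0],"offset":[-0.003,0,0],"hand":60},{"rotation":[0,0,0],"offset":[-0.003,0,0],"hand":66},{"rotation":[0,0,0],"offset":[-0.003,0,0],"hand":75},{"rotation":[0,0,0],"offset":[-0.003,0,0],"hand":78},{"rotation":[0,0,0],"offset":[-0.003,0,0],"hand":78}]'
python3 -m pendant '[{"rotation":[0,0,0],"offset":[-0.05,0,0],"hand":78},{"rotation":[0,0,0],"offset":[-0.15,0,0],"hand":78},{"rotation":[0,0,0],"offset":[-0.25,0,0],"hand":78},{"rotation":[0,0,0],"offset":[-0.35,0,0],"hand":78},{"rotation":[0,0,0],"offset":[-0.45,0,0],"hand":78}]'
python3 -m pendant '[{"rotation":[0,0,0],"offset":[-0.05,0,0],"hand":78},{"rotation":[0,0,0],"offset":[-0.1,0,0],"hand":78},{"rotation":[0,0,0],"offset":[-0.1,0,0],"hand":78}]'
python3 - <<'E'
from look import *
d=arm.get_image('wrist'); cv2.imwrite('pics/w11.png',d['pixels'][:,:,::-1])
t=arm.get_image('top'); cv2.imwrite('pics/t3.png',t['pixels'][:,:,::-1])
goto([.3,.35,.25])
E
```

```text
time_s: 23.88
eef_pos: [0.4942, 0.3828, 0.0104]
eef_rot: [-2.308, 1.571, -0.795]
wrist_force: [1.2, 0.2, -1.0]
opening: 0.913
time_s: 24.3
eef_pos: [0.4938, 0.3826, 0.1924]
eef_rot: [2.589, 1.571, -2.181]
wrist_force: [1.2, -0.2, 0.2]
opening: 0.915
time_s: 24.55
eef_pos: [0.4951, 0.3834, 0.235]
eef_rot: [-0.987, 1.565, 0.527]
wrist_force: [-0.7, 1.0, 0.8]
opening: 0.913
pos [0.4943 0.3829 0.2307] jaw 86.7 q6 -0.98 offset [-0.049, 0.48, -0.11] rot [[-0.0, 0.0, 0.0]]
```

View pics/w11.png

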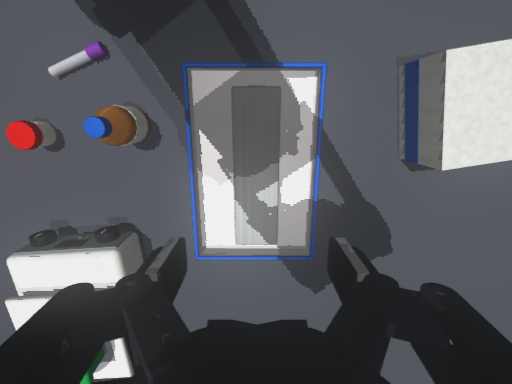

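```bash
python3 - <<'E'
from look import *
d=arm.get_image('wrist')
print("case ends",world(d,[(256.5,86),(256.5,246)],.036).round(4)[:,:2].tolist(),"sides",world(d,[(233,166),(280,166)],.036).round(4)[:,:2].tolist())
print("tray ends",world(d,[(254,64),(256,259)],.033).round(4)[:,:2].tolist(),"sides",world(d,[(191,166),(320,166)],.033).round(4)[:,:2].tolist())
r,g,b=masks(d); print("tray",rect(d,b,.033,(180,55,330,265)))
E
python3 -m pendant '[{"rotation":[0,0,0],"offset":[0,0.1,-0.02],"hand":78},{"rotation":[0,0,0],"offset":[0,0.2,-0.04],"hand":78},{"rotation":[0,0,0],"offset":[0,0.3,-0.06],"hand":78},{"rotation":[0,0,0],"offset":[0,0.4,-0.08],"hand":78},{"rotation":[0,0,0],"offset":[-0.02,0.45,-0.1],"hand":78}]'
python3 -m pendant '[{"rotation":[0,0,0],"offset":[0,0,0],"hand":78},{"rotation":[0,0,0],"offset":[0,0,0],"hand":78}]'
python3 -c "
from look import *
t=arm.get_image('top'); cv2.imwrite('pics/t4.png',cv2.resize(t['pixels'],(800,600),interpolation=cv2.INTER_CUBIC)[:,:,::-1])
r,g,b=masks(t); print('jar',rect(t,r,.12,(285,120,340,190)),'dish',rect(t,g,.137,(180,110,243,185)),'rack',rect(t,b,.044,(360,190,396,250)))"
```

```text
case ends [[0.3895, 0.3899], [0.5967, 0.3777]] sides [[0.4825, 0.3544], [0.486, 0.4143]]
tray ends [[0.3653, 0.3884], [0.6187, 0.3757]] sides [[0.4799, 0.3002], [0.4896, 0.4659]]
tray [493.8 381.4 259.9 171.2  -3.5]
time_s: 25.12
eef_pos: [0.3081, 0.3522, 0.236]
eef_rot: [2.186, 1.567, -2.583]
wrist_force: [0.2, -0.5, -0.0]
opening: 0.914
time_s: 25.28
eef_pos: [0.3113, 0.3532, 0.2382]
eef_rot: [-1.27, 1.571, 0.244]
wrist_force: [0.6, -0.2, -0.7]
opening: 0.913
jar [ 676.8 -160.4   45.3   42.9  -89.4] dish [690.4 128.7  87.7  56.  -89.4] rack [ 472.6 -377.1   89.    54.    -1.9]
```

View pics/t4.png

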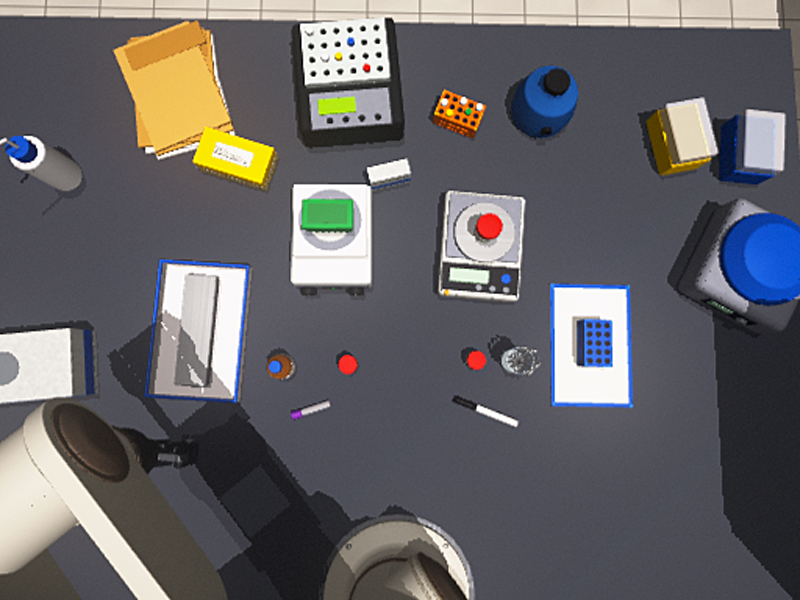

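The last top view shows everything in place: jar on pan (489,226), dish on plate (327,214), rack on pad (594,343), case in tray (198,330). The bottle and beaker are where they were, and the gripper is clear of everything.

```bash
python3 -c "
from rig import arm
print(arm.sign_off())"
```

```text
the job is handed in; nothing more can be done
None
```

The stack is taken apart and all four things are set where they are used, in the order asked (jar, dish, rack, case). I handed the job in at about 25 s of the 112 s limit.

Final checks from the camera images, with calibration good to about 2 mm:

| Item | Measured place | Target centre | Off by |
|---|---|---|---|
| Jar on balance pan | (677, -160) mm | (677, -162) mm | about 2 mm |
| Dish on stirrer plate | (690, 129) mm | (692, 128) mm | about 2 mm |
| Rack on pad | (473, -377) mm from the top camera, (471, -379) from the wrist camera | (470, -380) mm | 2–4 mm |
| Case in tray | (493, 384) mm | (494, 381) mm | 2–3 mm |

- **Alignment:** the rack is within about 0.6° of the pad's long side. The case lies flat in the tray, lengthwise.
- **Setting down:** the jar and dish were lowered until the wrist sensor felt contact, about 8 N and 14 N. Both stand upright.
- **Bystanders:** the beaker and the amber bottle stand where they were, and so do the two smaller red-capped jars, which were not the one meant.
- **Disagreements:**
  - The rack was pressed on the pad with about 49 N at the wrist before I backed off. That load went through the held rack, not the arm or gripper body, and stayed below the 120 N wrist limit.
  - The first top-camera reading of the tray was 2–5 mm off the close-up view. I corrected for part of that before setting the case down.

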